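Find the loose bolt on the big-wheel drive and hold its cap open

ROBOT

A 7-joint arm with a two-finger parallel gripper is mounted at the origin on the work surface. World frame = base frame: x ahead of the robot, y to its left, z up, the work surface at z = 0. Lengths are in m, angles in degrees, forces in N, time in s.
With the tool pointing down it reaches from about 0.4 to 0.85 m from the base axis. Payload 6.9 kg.
Tool frame: the origin (TCP) lies between the finger pads; the fingertips stand 14 mm ahead of it and the grasp point (between the pads) lies 5 mm behind it; z points along the fingers, y is the line along which they close (so a half turn about z gives the same grasp; the last joint's range is limited). The gripper opens to 85 mm and grips with 20 to 120 N. Pads are 22 mm wide; open, the fingers measure 114 mm over their backs; the gripper's body (76 mm by 85 mm) begins 54 mm behind the grasp point. The pads swing forward as they close: fully open they stand 13 mm farther back than shut.
Start: joints at [76.862, 29.078, -13.613, 85.955, 7.202, 65.827, -8.869], TCP at [0.205, -0.59, 0.245] pointing down, gripper open.
Joint ranges: [-176.47, 176.47], [-13.61, 117.27], [-81.72, 77.17], [0.22, 143.17], [-87.28, 267.28], [10, 112.55], [-165.47, 165.47]. Speed limits (degrees/s): [136.94, 136.94, 180, 180, 180, 180, 180].

INTERFACE

Orientations are given as a 3x3 rotation matrix whose columns are the frame's x, y, z axes.
In Python, from rig import sensors, get_image, camera_info, ticket gives the robot as it stands. The module is installed in compiled form; this text tells all that it offers.
- The arm moves only by the tool send_rows, never from a script. Its argument "plan" is one flat list of numbers, 5 for each row, row after row: the opening, from 0 (shut) to 1 (fully open), then the shift along the tool's x, y, z in cm, then the turn about the tool's z in rad. In form: [gripper, x, y, z, yaw, gripper, x, y, z, yaw, ...]. A call has 1 to 20 rows; each row shifts and turns the commanded pose from where the row before left it, along the tool's axes as they then stand; what a row does not reach is not made up. A row lasts 1/12 s, in which the tool goes at most 41.7 mm and 7.16 degrees, less where a joint would pass 70% of its speed; a pose out of reach is approached as far as the arm can. A call is refused whole if a number of a shift passes 4.17 or a number of a turn 0.125, either way. A call with a gripper value outside its range is refused whole. The fingers move at their own pace and stop on an object; the grip force is fixed at half the most. Time passes only in rows, so rows that do not move let the fingers close. It gives the time, the measured TCP pose, the force, the opening and the grip force at its end, in the units of the state.
- sensors.sense(): the state, without advancing time (a new reading comes with each control period).
- get_image(name): name is "scene" or "top"; returns the picture (480x640x3 uint8, red, green, blue); there is no depth.
- camera_info(name): a dict with "fov_y" (degrees; the focal length in pixels is half the picture's height over the tangent of half this angle, whatever the lens; pixels are square), "cx", "cy" (the principal point, pixels), "R" (3x3) and "t" (3): a world point X has camera coordinates R X + t. Camera axes: x right, y down, z forward; pixel columns grow to the right and rows downward; lengths in m; the calibration is good to about 2 mm. A picture is of the moment at which its call begins. camera_info takes no time and is no camera call.
- ticket.finish_job(): hands the job in; it is judged then, once.
The state is a dict: "clock": time; "joint_pos": joint angles; "dq": joint speeds; "joint_efforts": joint torques, N m; "tcp_pos": TCP position; "tool_rot": TCP orientation; "ft_force": force on the tool from outside, world axes, zero at the start; "ft_torque": the same for the moment, N m; "finger_gap": opening from 0.0 (shut) to 1.0 (fully open); "finger_force": force on a finger pad.
Only numpy, scipy, OpenCV 4.12 (cv2) and the standard library are available. Lean on these libraries where they do the work, as an engineer would, in place of code of your own. Each camera call takes 0.05 s, during which the arm holds its last target. There are 200 camera calls.

TASK

First swing the latch of the big wheel's drive unit closed until its arm rests fully home in the catch, then tap the three bolt heads in turn until you find the loose one, which sinks under the tap and stays down. Lift the cap of that bolt with the fingers, at least 45 degrees, and finish holding it open there; lift no other cap, and leave the tape, the battery box and the glue where they are.

Things in the scene. Friction and masses are not known exactly. Their poses are not given: they have to be found in the camera images.
- unit: drive unit of a model big wheel, fixed to the table: plywood box 150 (x) by 350 (y) mm with a flat aluminium deck 60 mm above the table; origin at the centre of its underside, x across it away from the robot, y along the row of bolts towards the latch end, z up; it stands at a different place and yaw each time. A motor sticks out 65 mm at its -y end, below the deck.
- latch (a joint): swing latch on the deck at the unit's +y end: a flat steel arm 112 mm long, 12 mm wide, 6 mm thick that turns level about an upright pivot. 0 = closed: the arm points along the unit's +x and its end rests inside the catch, a C-shaped steel keeper 22 mm high, against its back wall (a hard stop). Positive = swung open towards the unit's +y, past the edge of the deck, up to 1.4 rad; it starts 0.7 to 1.2 rad open. Stiff: about 0.6 N at the knob moves it, it stays where it is left
- latch_knob (a point): centre of the top of the latch's upright round knob, 16 mm in diameter, 28 mm tall above the arm, 72 mm from the pivot; its top is 103 mm above the table
- latch_pivot (a point): the latch's pivot, at mid thickness of the arm, 72 mm above the table; in the unit's frame x -57, y +140 mm
- bolt_a (a joint): how far the rightmost (at y -120 mm of the unit, by the motor end) of the three bolts has sunk, m. 0 = standing proud as at the start. A tight bolt gives less than 1.5 mm when tapped; the loose one sinks 8 mm under 4 N (friction 3 N, no spring) and stays down. Which one is loose changes each time and cannot be seen before tapping
- bolt_a_head (a point): centre of the flat top of that bolt's hexagonal steel head (21 mm across corners), 95 mm above the table at the start, 19 mm above its cap's plate; it moves with the bolt. It stands in the 30 by 32 mm window of its cap
- cap_a (a joint): angle of that bolt's hinged cap, rad: 0 = lying closed round the bolt head, grows as its tab is lifted, stop at 1.2 rad; falls shut by its own weight (60 g) when let go. The cap is a white plastic frame 50 mm wide, 4 mm thick, its top 76 mm above the table, hinged on its far (+x) side about a line along the unit's y, with a 14 mm wide tongue and upright tab on the robot's side
- cap_a_tab (a point): centre of the top of that cap's upright tab: 14 mm wide along the unit's y (pinch it across this), 12 mm thick, 26 mm tall above the tongue, 60 mm from the hinge line; 102 mm above the table when closed. Below the tongue there is 12 mm of free room over the deck; neighbouring tabs are 90 mm apart along y
- cap_a_hinge (a point): middle of that cap's hinge line, 72 mm above the table; in the unit's frame x +34 mm (the bolt's axis is at x +12 mm) and the bolt's y
- bolt_b (a joint): how far the middle (y -30 mm) of the three bolts has sunk, m. 0 = standing proud as at the start. A tight bolt gives less than 1.5 mm when tapped; the loose one sinks 8 mm under 4 N (friction 3 N, no spring) and stays down. Which one is loose changes each time and cannot be seen before tapping
- bolt_b_head (a point): centre of the flat top of that bolt's hexagonal steel head (21 mm across corners), 95 mm above the table at the start, 19 mm above its cap's plate; it moves with the bolt. It stands in the 30 by 32 mm window of its cap
- cap_b (a joint): angle of that bolt's hinged cap, rad: 0 = lying closed round the bolt head, grows as its tab is lifted, stop at 1.2 rad; falls shut by its own weight (60 g) when let go. The cap is a white plastic frame 50 mm wide, 4 mm thick, its top 76 mm above the table, hinged on its far (+x) side about a line along the unit's y, with a 14 mm wide tongue and upright tab on the robot's side
- cap_b_tab (a point): centre of the top of that cap's upright tab: 14 mm wide along the unit's y (pinch it across this), 12 mm thick, 26 mm tall above the tongue, 60 mm from the hinge line; 102 mm above the table when closed. Below the tongue there is 12 mm of free room over the deck; neighbouring tabs are 90 mm apart along y
- cap_b_hinge (a point): middle of that cap's hinge line, 72 mm above the table; in the unit's frame x +34 mm (the bolt's axis is at x +12 mm) and the bolt's y
- bolt_c (a joint): how far the leftmost (y +60 mm), next to the latch of the three bolts has sunk, m. 0 = standing proud as at the start. A tight bolt gives less than 1.5 mm when tapped; the loose one sinks 8 mm under 4 N (friction 3 N, no spring) and stays down. Which one is loose changes each time and cannot be seen before tapping
- bolt_c_head (a point): centre of the flat top of that bolt's hexagonal steel head (21 mm across corners), 95 mm above the table at the start, 19 mm above its cap's plate; it moves with the bolt. It stands in the 30 by 32 mm window of its cap
- cap_c (a joint): angle of that bolt's hinged cap, rad: 0 = lying closed round the bolt head, grows as its tab is lifted, stop at 1.2 rad; falls shut by its own weight (60 g) when let go. The cap is a white plastic frame 50 mm wide, 4 mm thick, its top 76 mm above the table, hinged on its far (+x) side about a line along the unit's y, with a 14 mm wide tongue and upright tab on the robot's side
- cap_c_tab (a point): centre of the top of that cap's upright tab: 14 mm wide along the unit's y (pinch it across this), 12 mm thick, 26 mm tall above the tongue, 60 mm from the hinge line; 102 mm above the table when closed. Below the tongue there is 12 mm of free room over the deck; neighbouring tabs are 90 mm apart along y
- cap_c_hinge (a point): middle of that cap's hinge line, 72 mm above the table; in the unit's frame x +34 mm (the bolt's axis is at x +12 mm) and the bolt's y
- tape: bystander: roll of masking tape lying flat, 100 mm across, 24 mm high; origin under its centre
- battery_box: bystander: battery holder with three cells, 62 by 58 mm, 23 mm high; origin under its centre
- glue: bystander: white glue bottle, 44 mm across, 85 mm tall; origin under its centre

How it is judged:
By the outcome, as a careful person would: the job done as asked, in the order asked, and still so for the second after the job is handed in, while the arm keeps its last pose, push and grip.
It also fails if it takes over 56 s, if anything falls off the work surface, if the arm or the gripper's body presses on something with over 40 N, if the wrist force passes 120 N, or if a joint passes its speed limit or range.

## Working session

There is one attempt and no reset: what is moved stays moved. The work goes in short steps, Python scripts to look and compute and a tool call to move; the robot and the scene stay as the last step left them, time stands still between calls to the robot, and variables do not carry over. Pictures are saved under pics/ and viewed, at most 10 in all, crops included, and the job is handed in when it is done.

Besides the shell and the picture viewer there is one more tool, called as name(argument=value, ...) on one line, values as JSON. send_rows: Moves the arm, as the interface text tells. Its arguments: {"type":"object","properties":{"plan":{"type":"array","items":{"type":"number"}}},"required":["plan"]}

```bash
mkdir -p pics
python3 - <<'E'
from rig import sensors,get_image,camera_info
import cv2,numpy as np
for n in("scene","top"):
    cv2.imwrite(f"pics/{n}0.png",get_image(n)[:,:,::-1]); c=camera_info(n); print(n,c)
s=sensors.sense();print(s['clock'],s['tcp_pos'],s['tool_rot'],s['ft_force'],s['finger_gap'])
E
```

```text
scene {'fov_y': 57.411513849311184, 'cx': 317.1330239859098, 'cy': 231.37157360060365, 'R': array([[-0.10590171,  0.99435729,  0.00619756],
       [ 0.83350366,  0.09216579, -0.54477254],
       [-0.54226975, -0.05252665, -0.83856095]]), 't': array([ 0.06659118, -0.38605155,  1.3647604 ])}
top {'fov_y': 50.798509469567215, 'cx': 323.3739357734134, 'cy': 240.34814600257363, 'R': array([[-0.01680045, -0.99984413, -0.00542786],
       [-0.99492122,  0.01725607, -0.09916649],
       [ 0.09924469,  0.00373426, -0.99505605]]), 't': array([0.0149147 , 0.53773614, 1.15924418])}
0.1 [ 0.2051266  -0.58993212  0.24451804] [[ 9.44490030e-01  3.28539579e-01 -5.73126083e-04]
 [ 3.28540075e-01 -9.44488841e-01  1.49969952e-03]
 [-4.86005414e-05 -1.60474613e-03 -9.99998711e-01]] [-0.08440855  0.45698139  0.41748851] 1.0021939052404873
```

View pics/top0.png

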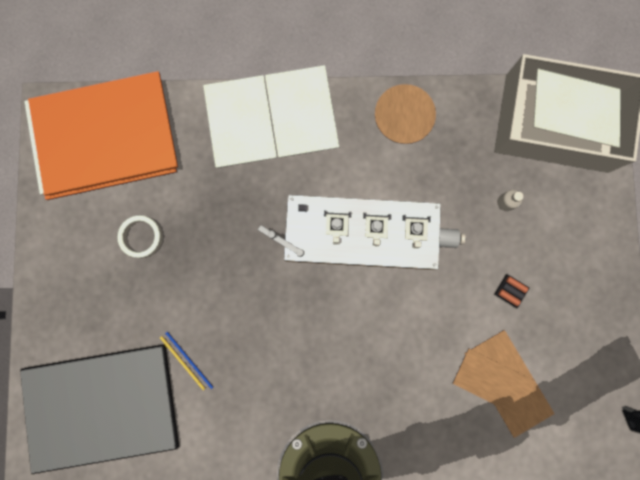

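View pics/scene0.png

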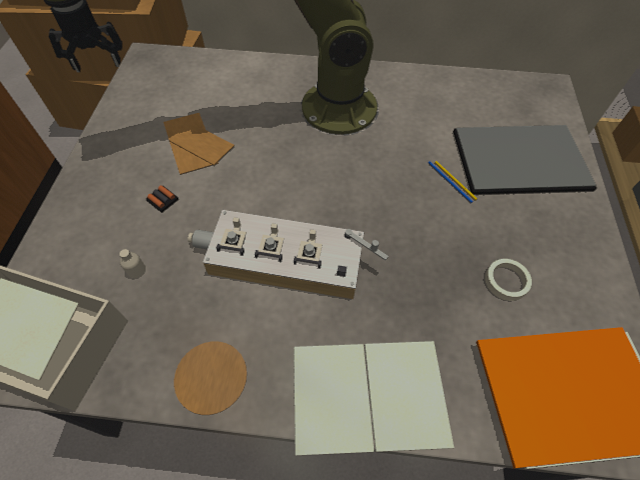

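The top view shows the deck with corners near (290,196), (440,205), (438,269) and (285,261). The bolts are near (337,225), (377,227) and (417,229). The latch runs from its pivot at (300,253) past the knob at (281,242) to the tip at (262,230), and the catch is at (303,208). The scene view agrees.

```bash
cat > h.py <<'E'
from rig import sensors,get_image,camera_info
import cv2,numpy as np
def K(n):
    c=camera_info(n); f=240/np.tan(np.radians(c['fov_y']/2)); return f,c
def ray(n,uv,z):
    f,c=K(n); uv=np.atleast_2d(uv).astype(float)
    d=np.c_[(uv[:,0]-c['cx'])/f,(uv[:,1]-c['cy'])/f,np.ones(len(uv))]@c['R']
    o=-c['R'].T@c['t']; return o+d*((z-o[2])/d[:,2])[:,None]
def proj(n,X):
    f,c=K(n); p=np.atleast_2d(X)@c['R'].T+c['t']; return np.c_[f*p[:,0]/p[:,2]+c['cx'],f*p[:,1]/p[:,2]+c['cy']]
E
python3 - <<'E'
from h import *
for n,box in(("top",(275,185,455,280)),("scene",(190,200,375,305))):
    im=cv2.imread(f"pics/{n}0.png"); x0,y0,x1,y1=box
    hsv=cv2.cvtColor(im,cv2.COLOR_BGR2HSV)
    m=((hsv[...,2]>150)).astype(np.uint8)*255
    mm=np.zeros_like(m); mm[y0:y1,x0:x1]=m[y0:y1,x0:x1]
    mm=cv2.morphologyEx(mm,cv2.MORPH_CLOSE,np.ones((5,5)));mm=cv2.morphologyEx(mm,cv2.MORPH_OPEN,np.ones((9,9)))
    cs,_=cv2.findContours(mm,0,1); c=max(cs,key=cv2.contourArea)[:,0]
    P=ray(n,c,.06)[:,:2].astype(np.float32)*1000
    r=cv2.minAreaRect(P); print(n,r); print(proj(n,np.c_[cv2.boxPoints(r)/1000,np.full(4,.06)]).round(1).tolist())
    crop=im[y0:y1,x0-25:x1]; s=min(800/crop.shape[1],600/crop.shape[0]); s=int(s)
    cv2.drawContours(im,[c[:,None]],-1,(0,0,255),1) if 0 else 0
    cv2.imwrite(f"pics/{n}c.png",cv2.resize(crop,None,fx=s,fy=s,interpolation=cv2.INTER_CUBIC)); print(s)
E
```

```text
top ((552.9427490234375, -98.76396179199219), (387.8001708984375, 216.04586791992188), 88.97159576416016)
[[455.2, 279.1], [452.8, 185.0], [284.5, 185.0], [283.6, 278.9]]
3
scene ((553.1304931640625, -84.01103210449219), (349.55743408203125, 149.24111938476562), 85.64501190185547)
[[222.0, 209.3], [202.4, 261.7], [355.0, 287.5], [363.5, 231.4]]
3
```

View pics/topc.png

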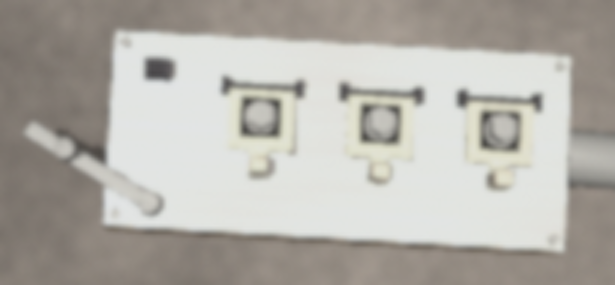

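View pics/scenec.png

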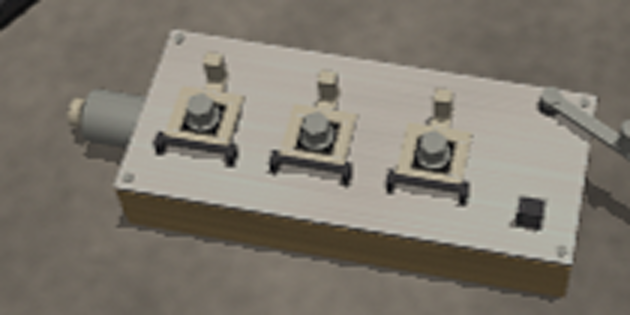

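The crops confirm the layout: motor at right in the top view, latch at lower left with its knob near crop pixel (66,146), and tabs on the robot's side. The top mask was too loose, so I'll redo it with a higher threshold.

```bash
cat >> h.py <<'E'
def unit(n,f,box,thr):
    im=cv2.imread(f); x0,y0,x1,y1=box
    m=(im.min(2)>thr).astype(np.uint8)*255; mm=np.zeros_like(m); mm[y0:y1,x0:x1]=m[y0:y1,x0:x1]
    mm=cv2.morphologyEx(mm,cv2.MORPH_CLOSE,np.ones((5,5)));mm=cv2.morphologyEx(mm,cv2.MORPH_OPEN,np.ones((11,11)))
    cs,_=cv2.findContours(mm,0,1); c=max(cs,key=cv2.contourArea)[:,0]
    return cv2.minAreaRect((ray(n,c,.06)[:,:2]*1000).astype(np.float32))
E
python3 - <<'E'
from h import *
for t in(150,165,180): print(t,unit("top","pics/top0.png",(275,185,455,280),t))
for t in(120,135,150): print(t,unit("scene","pics/scene0.png",(190,200,375,305),t))
top=lambda u,v:(250+u/3,185+v/3); sc=lambda u,v:(165+u/3,200+v/3)
print("deck top",ray("top",[top(118,32),top(570,57),top(564,250),top(104,226)],.06)[:,:2].round(4).tolist())
print("bolts top",ray("top",[top(261,117),top(381,123),top(501,129)],.095)[:,:2].round(4).tolist())
print("bolts sc",ray("scene",[sc(434,141),sc(316,124),sc(202,103)],.095)[:,:2].round(4).tolist())
print("tabs top",ray("top",[top(260,160),top(379,167),top(501,174)],.102)[:,:2].round(4).tolist())
print("tabs sc",ray("scene",[sc(443,93),sc(328,76),sc(214,59)],.102)[:,:2].round(4).tolist())
print("piv",ray("top",top(152,202),.075)[:,:2],ray("scene",sc(550,99),.075)[:,:2])
print("knob",ray("top",top(65,145),.103)[:,:2],ray("scene",(374.5,242),.103)[:,:2])
E
```

```text
150 ((553.7673950195312, -98.49176025390625), (384.8638000488281, 152.04788208007812), 85.76564025878906)
165 ((554.9063110351562, -82.7244873046875), (352.9309997558594, 151.3187255859375), 85.74689483642578)
180 ((554.0200805664062, -83.67097473144531), (350.11334228515625, 149.07534790039062), 85.7652816772461)
120 ((553.1189575195312, -82.23934936523438), (353.2777404785156, 149.79788208007812), 85.68901824951172)
135 ((553.2939453125, -82.6844482421875), (349.44573974609375, 149.2949981689453), 85.60652160644531)
150 ((572.6920776367188, -86.05810546875), (146.02267456054688, 348.6722412109375), 6.255667686462402)
deck top [[0.6393, 0.0822], [0.6137, -0.2633], [0.4664, -0.2529], [0.4905, 0.0943]]
bolts top [[0.567, -0.0253], [0.561, -0.1139], [0.555, -0.2022]]
bolts sc [[0.5697, -0.0236], [0.5646, -0.1132], [0.5556, -0.2019]]
tabs top [[0.5344, -0.0238], [0.5277, -0.1108], [0.521, -0.1998]]
tabs sc [[0.5312, -0.0212], [0.5255, -0.1099], [0.5196, -0.1992]]
piv [[0.50694079 0.05699504]] [[0.51010102 0.0600675 ]]
knob [[0.54778196 0.11888207]] [[0.54572998 0.11901683]]
```

send_rows(plan=[0,0,0,0,0.1025,0,0,0,0,0.1025,0,0,0,0,0.1025,0,0,0,0,0.1025,0,1.2,-3.2,0,0,0,1.2,-3.2,0,0,0,1.2,-3.2,0,0,0,1.2,-3.2,0,0,0,1.2,-3.2,0,0,0,1.2,-3.2,0,0,0,1.2,-3.2,0,0,0,1.2,-3.2,0,0,0,1.2,-3.2,0,0,0,1.2,-3.2,0,0,0,1.2,-3.2,0,0,0,1.2,-3.2,0,0,0,1.2,-3.2,0,0,0,1.2,-3.2,0,0,0,1.2,-3.2,0,0,0,1.2,-3.2,0,0])

```text
clock: 1.77
tcp_pos: [0.4354, -0.0926, 0.2452]
tool_rot: [[0.997, -0.075, -0.0], [-0.075, -0.997, -0.0], [-0.0, 0.0, -1.0]]
ft_force: [0.2, -0.4, -0.8]
finger_gap: 0.004
finger_force: 0.0
```

```bash
cat > st.py <<'E'
from h import *
s=sensors.sense(); a=np.radians(85.7-90); ux=np.array([np.cos(a),np.sin(a)]); uy=np.array([-ux[1],ux[0]])
p=s['tcp_pos']; d=p[:2]-[.5535,-.083]; R=s['tool_rot']
print('t',s['clock'],'unit mm',np.round([d@ux*1000,d@uy*1000,p[2]*1000],1),'yawerr',np.degrees(np.arctan2(R[1,0],R[0,0])-a).round(2),'tilt',R[:2,2].round(4),'F',s['ft_force'].round(2),'gap',round(s['finger_gap'],3))
E
python3 st.py
```

```text
t 1.7667 unit mm [-117.   -18.4  245.2] yawerr -0.02 tilt [-0.0002 -0.    ] F [ 0.23 -0.44 -0.81] gap 0.004
```

send_rows(plan=[0,1.15,-3.2,0,0,0,1.15,-3.2,0,0,0,1.15,-3.2,0,0,0,1.15,-3.2,0,0,0,1.15,-3.2,0,0,0,1.15,-3.2,0,0,0,1.15,-3.2,0,0,0,1.15,-3.3,0,0,0,0,0,2.5,0,0,0,0,2.5,0,0,0,0,2.5,0,0,0,0,2.5,0,0,0,0,2.5,0,0,0,0,1.6,0,0,0,0,0,0])

```text
clock: 3.02
tcp_pos: [0.5441, 0.1543, 0.1006]
tool_rot: [[0.997, -0.075, -0.006], [-0.075, -0.997, -0.002], [-0.006, 0.002, -1.0]]
ft_force: [-0.9, -0.8, 0.2]
finger_gap: -0.003
finger_force: 0.0
```

```bash
python3 st.py
python3 - <<'E'
from h import *
a=get_image("top")[190:280,240:360,::-1]; b=get_image("scene")[180:300,310:430,::-1]
a=cv2.resize(a,(480,360),interpolation=2); b=cv2.resize(b,(360,360),interpolation=2)
cv2.imwrite("pics/p1.png",np.hstack([a,b])[:, :800])
E
```

```text
t 3.0167 unit mm [-27.2 235.9 100.6] yawerr 0.0 tilt [-0.0065 -0.0019] F [-0.88 -0.77  0.15] gap -0.003
```

View pics/p1.png

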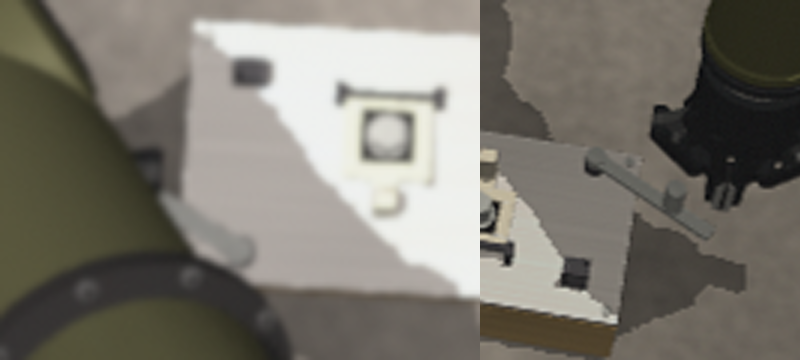

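The scene view shows the closed fingertips beside the knob on its outer side, clear of the arm, so I'll push along the arc.

send_rows(plan=[0,0,0.38,0,0,0,0,0.38,0,0,0,0,0.38,0,0,0,0.5,0.5,0,0,0,0.5,0.5,0,0,0,0.5,0.5,0,0,0,0.4,0.5,0,0,0,0.4,0.5,0,0,0,0.4,0.5,0,0,0,0.23,0.58,0,0,0,0.23,0.58,0,0,0,0.23,0.58,0,0,0,0.07,0.4,0,0,0,0.07,0.4,0,0,0,0,0,0,0])

```text
clock: 4.37
tcp_pos: [0.5761, 0.0842, 0.104]
tool_rot: [[0.997, -0.077, -0.001], [-0.077, -0.997, -0.001], [-0.001, 0.001, -1.0]]
ft_force: [-0.5, 0.3, -0.5]
finger_gap: 0.001
finger_force: 0.0
```

```bash
python3 st.py
```

```text
t 4.3667 unit mm [ 10.  168.5 104. ] yawerr -0.1 tilt [-0.0011 -0.0012] F [-0.46  0.33 -0.49] gap 0.001
```

send_rows(plan=[0,0.05,0.3,0,0,0,0.05,0.3,0,0,0,0,0.3,0,0,0,0,0,0,0])

```text
clock: 4.7
tcp_pos: [0.5767, 0.0761, 0.1042]
tool_rot: [[0.997, -0.076, -0.0], [-0.076, -0.997, -0.0], [-0.0, 0.0, -1.0]]
ft_force: [-0.1, 1.1, -0.2]
finger_gap: 0.005
finger_force: 0.1
```

```bash
python3 st.py
python3 - <<'E'
from h import *
b=get_image("scene")[200:320,290:400,::-1]
cv2.imwrite("pics/p2.png",cv2.resize(b,None,fx=5,fy=5,interpolation=2))
E
```

```text
t 4.7 unit mm [ 11.2 160.4 104.2] yawerr -0.04 tilt [-0.0003 -0.0005] F [-0.11  1.09 -0.2 ] gap 0.005
```

View pics/p2.png

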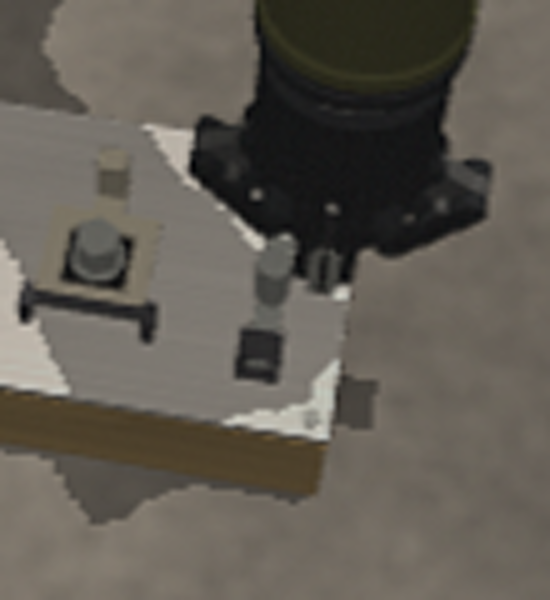

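The arm end is inside the catch (crop 260,350), and the knob at (273,265) touches the fingertips. I'll creep on until the force rises at the hard stop.

send_rows(plan=[0,0,0.2,0,0,0,0,0.2,0,0,0,0,0.1,0,0,0,0,0,0,0])

```text
clock: 5.08
tcp_pos: [0.5766, 0.0751, 0.1045]
tool_rot: [[0.997, -0.073, 0.001], [-0.073, -0.997, 0.004], [0.001, -0.004, -1.0]]
ft_force: [0.6, 8.6, -1.3]
finger_gap: -0.001
finger_force: 3.8
```

```bash
python3 st.py
```

```text
t 5.0833 unit mm [ 11.1 159.4 104.5] yawerr 0.13 tilt [0.001 0.004] F [ 0.65  8.57 -1.31] gap -0.001
```

The force rose to 8.6 N with no further travel, so it is at the hard stop. One firmer nudge, then back off and go over bolt c.

send_rows(plan=[0,0,0.2,0,0,0,0,0,0,0,0,0,-0.8,0,0,0,0,-0.8,0,0,0,0,0,-2.5,0,0,0,0,-2.5,0,0,0,2.8,0,0,0,0,2.8,0,0,0,0,2.8,0,0,0,0,2.5,0,0,0,0,0,2.2,0,0,0,0,0,0])

```text
clock: 6.08
tcp_pos: [0.5676, -0.0255, 0.1298]
tool_rot: [[0.997, -0.079, -0.004], [-0.079, -0.997, -0.001], [-0.004, 0.002, -1.0]]
ft_force: [-1.1, 0.2, -0.9]
finger_gap: -0.001
finger_force: 0.0
```

```bash
python3 st.py
```

```text
t 6.0833 unit mm [  9.8  58.4 129.8] yawerr -0.23 tilt [-0.0042 -0.0015] F [-1.12  0.19 -0.93] gap -0.001
```

send_rows(plan=[0,0.1,-0.1,1.0,0,0,0,0,0.8,0,0,0,0,0.3,0,0,0,0,0.2,0,0,0,0,0,0,0,0,0,0,0])

```text
clock: 6.58
tcp_pos: [0.5706, -0.0214, 0.1095]
tool_rot: [[0.997, -0.074, 0.0], [-0.074, -0.997, 0.0], [0.0, -0.0, -1.0]]
ft_force: [1.1, 0.8, 0.1]
finger_gap: -0.001
finger_force: 0.0
```

```bash
python3 st.py
```

```text
t 6.5833 unit mm [ 12.4  62.7 109.5] yawerr 0.04 tilt [0.0004 0.0001] F [1.13 0.78 0.09] gap -0.001
```

send_rows(plan=[0,0,0.2,0.2,0,0,0,0,0.2,0,0,0,0,0.2,0,0,0,0,0,0])

```text
clock: 6.92
tcp_pos: [0.571, -0.0222, 0.1083]
tool_rot: [[0.997, -0.074, 0.004], [-0.074, -0.997, 0.0], [0.004, -0.0, -1.0]]
ft_force: [-13.6, 2.5, 42.6]
finger_gap: 0.002
finger_force: 21.3
```

```bash
python3 st.py
```

```text
t 6.9167 unit mm [ 12.9  61.9 108.3] yawerr 0.05 tilt [0.0043 0.0001] F [-13.56   2.51  42.56] gap 0.002
```

Bolt c is tight: 42 N with about 1 mm of give. On to bolt b.

send_rows(plan=[0,0,0,-2.5,0,0,0,3.0,0,0,0,0,3.0,0,0,0,0,3.1,0,0,0,0,0,1.0,0,0,0,0,0.5,0,0,0,0,0.2,0,0,0,0,0.2,0,0,0,0,0.2,0,0,0,0,0,0])

```text
clock: 7.75
tcp_pos: [0.5636, -0.1134, 0.1072]
tool_rot: [[0.997, -0.073, 0.0], [-0.073, -0.997, 0.0], [-0.0, -0.0, -1.0]]
ft_force: [0.2, -0.4, 0.4]
finger_gap: 0.003
finger_force: 0.0
```

```bash
python3 st.py
```

```text
t 7.75 unit mm [ 12.3 -29.6 107.2] yawerr 0.1 tilt [0.     0.0005] F [ 0.23 -0.4   0.4 ] gap 0.003
```

send_rows(plan=[0,0,0,0.2,0,0,0,0,0.1,0,0,0,0,0,0])

```text
clock: 8.0
tcp_pos: [0.5637, -0.114, 0.1044]
tool_rot: [[0.997, -0.074, 0.001], [-0.074, -0.997, 0.0], [0.001, -0.0, -1.0]]
ft_force: [0.3, 0.4, 0.9]
finger_gap: -0.006
finger_force: 0.4
```

```bash
python3 st.py
```

```text
t 8.0 unit mm [ 12.5 -30.1 104.4] yawerr 0.05 tilt [0.0006 0.0004] F [0.27 0.43 0.91] gap -0.006
```

Bolt b is sinking freely, so I'll press it right down.

send_rows(plan=[0,0,0,0.2,0,0,0,0,0.2,0,0,0,0,0.1,0,0,0,0,0,0])

```text
clock: 8.33
tcp_pos: [0.5638, -0.1143, 0.101]
tool_rot: [[0.997, -0.075, 0.002], [-0.075, -0.997, -0.0], [0.002, 0.0, -1.0]]
ft_force: [-4.4, 2.4, 16.9]
finger_gap: 0.005
finger_force: 8.9
```

```bash
python3 st.py
```

```text
t 8.3333 unit mm [ 12.7 -30.4 101. ] yawerr 0.0 tilt [ 0.0016 -0.0004] F [-4.41  2.41 16.89] gap 0.005
```

Bolt b bottomed after 8 mm with 17 N, so b is the loose one. Next I'll go up, open the fingers and move over tab b.

send_rows(plan=[0,0,0,-2.0,0,0.5,0,0,-2.5,0,0.5,-1.3,0,0,0,0.5,-1.3,0,0,0,0.5,-1.25,0,0,0,0.5,0,0,0,0,0.5,0,0,0,0,0.5,0,0,0,0])

```text
clock: 9.0
tcp_pos: [0.5256, -0.1121, 0.1443]
tool_rot: [[0.997, -0.076, 0.001], [-0.076, -0.997, -0.0], [0.001, 0.0, -1.0]]
ft_force: [-0.4, -0.3, -0.1]
finger_gap: 0.5
finger_force: 0.0
```

```bash
python3 st.py
python3 - <<'E'
from h import *
b=get_image("scene")[170:290,210:370,::-1]
cv2.imwrite("pics/p3.png",cv2.resize(b,None,fx=5,fy=5,interpolation=2))
E
```

```text
t 9.0 unit mm [-25.6 -31.1 144.3] yawerr -0.03 tilt [ 0.0006 -0.0001] F [-0.41 -0.26 -0.14] gap 0.5
```

View pics/p3.png

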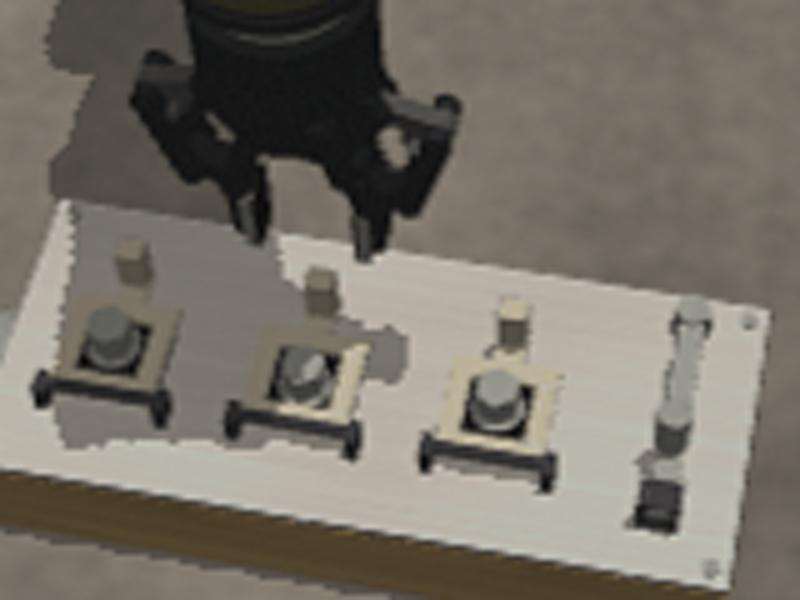

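The latch arm is in the catch (crop 660,500), bolt b at (305,375) is clearly lower, and the fingers are centred over tab b at (322,290). Now descend and pinch.

send_rows(plan=[0.5,-0.05,-0.1,1.5,0,0.5,0,0,1.5,0,0.5,0,0,1.5,0,0.5,0,0,1.1,0,0.5,0,0,0,0,0,0,0,0,0,0,0,0,0,0,0,0,0,0,0,0,0,0,0,0,0,0,0,0,0,0,0,0,0,0,0,0,0,0,0])

```text
clock: 10.05
tcp_pos: [0.5252, -0.1119, 0.089]
tool_rot: [[0.997, -0.076, 0.002], [-0.076, -0.997, -0.001], [0.002, 0.001, -1.0]]
ft_force: [0.4, -5.5, 2.5]
finger_gap: 0.152
finger_force: 59.2
```

```bash
python3 st.py
```

```text
t 10.05 unit mm [-26.1 -31.   89. ] yawerr -0.06 tilt [ 0.0016 -0.0015] F [ 0.43 -5.51  2.53] gap 0.152
```

send_rows(plan=[0,0.15,0,-0.33,0,0,0.15,0,-0.34,0,0,0.16,0,-0.34,0,0,0.2,0,-0.31,0,0,0.21,0,-0.31,0,0,0.21,0,-0.3,0,0,0,0,0,0])

```text
clock: 10.63
tcp_pos: [0.5345, -0.1127, 0.1071]
tool_rot: [[0.997, -0.076, -0.002], [-0.076, -0.997, -0.001], [-0.002, 0.001, -1.0]]
ft_force: [0.8, -4.4, -8.2]
finger_gap: 0.148
finger_force: 58.8
```

```bash
python3 st.py
```

```text
t 10.6333 unit mm [-16.7 -31.  107.1] yawerr -0.07 tilt [-0.0023 -0.0008] F [ 0.84 -4.44 -8.21] gap 0.148
```

Forces are low, so I'll continue along the arc.

send_rows(plan=[0,0.25,0,-0.27,0,0,0.26,0,-0.26,0,0,0.26,0,-0.26,0,0,0.3,0,-0.22,0,0,0.3,0,-0.22,0,0,0.3,0,-0.21,0,0,0.33,0,-0.16,0,0,0.33,0,-0.16,0,0,0.34,0,-0.16,0,0,0.28,0,-0.1,0,0,0.28,0,-0.08,0,0,0.29,0,-0.07,0,0,0,0,0,0,0,0,0,0,0])

```text
clock: 11.8
tcp_pos: [0.5678, -0.1152, 0.1287]
tool_rot: [[0.997, -0.076, -0.006], [-0.076, -0.997, -0.001], [-0.006, 0.001, -1.0]]
ft_force: [-5.8, -3.8, -1.6]
finger_gap: 0.148
finger_force: 58.7
```

```bash
python3 st.py
python3 - <<'E'
from h import *
b=get_image("scene")[170:290,210:370,::-1]
cv2.imwrite("pics/p4.png",cv2.resize(b,None,fx=5,fy=5,interpolation=2))
E
```

```text
t 11.8 unit mm [ 16.6 -31.  128.7] yawerr -0.07 tilt [-0.0057 -0.001 ] F [-5.84 -3.76 -1.65] gap 0.148
```

View pics/p4.png

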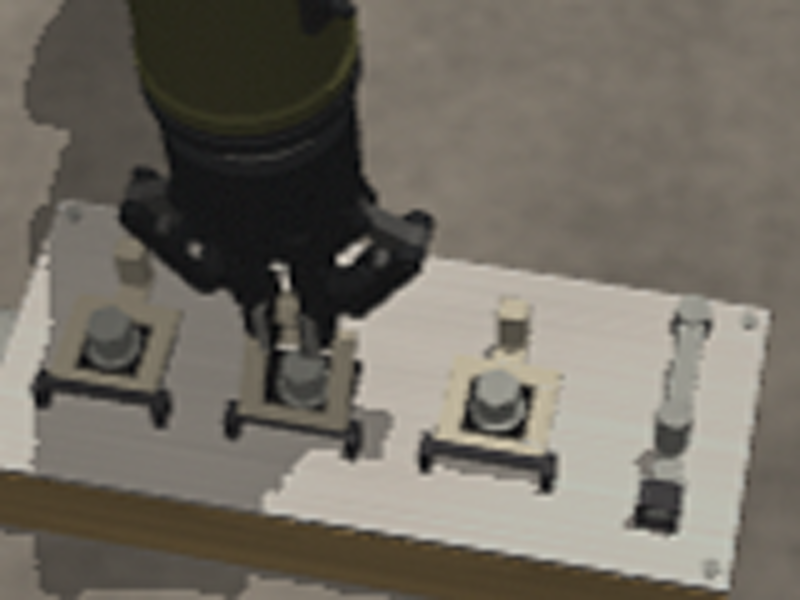

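Run:
```python
from h import *
a=np.radians(-4.3); ux=np.array([np.cos(a),np.sin(a)]); uy=np.array([-ux[1],ux[0]])
for ph in(0,30,45,55,60):
    p=np.radians(ph)
    for nm,r,n,y in(("tabtop",60,30,0),("tabbase",60,4,0),("frameL",42,4,25),("frameR",42,4,-25)):
        x=34-r*np.cos(p)+n*np.sin(p); z=72+r*np.sin(p)+n*np.cos(p)
        w=np.array([.5535,-.083])+x/1000*ux+(-30+y)/1000*uy
        print(ph,nm,((proj("scene",[[*w,z/1000]])[0]-[210,170])*5).round())
```

```text
0 tabtop [319. 276.]
0 tabbase [324. 307.]
0 frameL [367. 348.]
0 frameR [262. 331.]
30 tabtop [303. 286.]
30 tabbase [314. 290.]
30 frameL [361. 338.]
30 frameR [253. 321.]
45 tabtop [293. 306.]
45 tabbase [306. 295.]
45 frameL [356. 342.]
45 frameR [247. 325.]
55 tabtop [286. 324.]
55 tabbase [300. 303.]
55 frameL [353. 349.]
55 frameR [243. 331.]
60 tabtop [282. 335.]
60 tabbase [297. 308.]
60 frameL [351. 353.]
60 frameR [241. 335.]
```

The frame corners at (248,338) and (350,340) and the bright tab near (287,315) match the 50–55° projections. The grasp point at 64 mm radius also gives 55° without slip. I'll hold to confirm, then hand in.

send_rows(plan=[0,0.1,0,0,0,0,0,0,0,0,0,0,0,0,0,0,0,0,0,0,0,0,0,0,0,0,0,0,0,0])

```text
clock: 12.35
tcp_pos: [0.5682, -0.1152, 0.1289]
tool_rot: [[0.997, -0.076, -0.007], [-0.076, -0.997, -0.001], [-0.007, 0.002, -1.0]]
ft_force: [-7.3, -5.2, 1.8]
finger_gap: 0.151
finger_force: 59.0
```

```bash
python3 st.py; python3 -c "
from rig import ticket
print(ticket.finish_job())"
```

```text
t 12.35 unit mm [ 17.1 -31.  128.9] yawerr -0.07 tilt [-0.0066 -0.0011] F [-7.27 -5.21  1.78] gap 0.151
the job is handed in; nothing more can be done
None
```

I handed the job in at 12.35 s: the latch is closed against its hard stop, bolt c tapped tight, bolt b sank about 8 mm (so bolt a was not tapped), and cap b is held open at about 55°.

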